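# Sort two seasoning shakers by the condiment box's filler sleeve

### The job

Two steel seasoning shakers of different thickness stand on the table. The one that fits through the slanting metal sleeve on the black condiment box is to slide down through the sleeve into the box; the one too thick for the sleeve is to be stood upright on the free part of the bamboo tray. Leave the glasses, the bottle and the chopsticks on the tray where they are.

Things in the scene. Friction and masses are not known exactly. Their poses are not given: they have to be found in the camera images.
- shaker_a: steel seasoning shaker, a plain upright cylinder 27 mm across and 64 mm tall with small holes in its top; stands on the table. Origin at its centre (32 mm above its foot), z along its axis towards the perforated top. Which of two spots it stands on varies.
- shaker_b: steel seasoning shaker of the same shape, 40 mm across and 64 mm tall; stands on the table. Origin at its centre (32 mm above its foot), z along its axis towards the perforated top.
- box: black plastic condiment box fixed to the table, outside 164 mm (x) by 88 mm (y) by 76 mm high, wall 3 mm, origin at the centre of its underside. The sleeve sticks up out of its deck at the -x end, which faces the middle of the table; the other (+x) half of its top is open, with the flip-top lid laid back beyond the +x end to 128 mm height. Fixed; its place and yaw vary.
- sleeve: round metal sleeve fixed to the box, slanting 35 degrees from vertical. Origin at the centre of its mouth (x -67, y 0, z 101 mm in the box frame); z points out of the mouth along the bore, up and towards the box's -x side. Bore 33 mm across, 45 mm long, open at both ends, flaring over the top 10 mm to 42 mm (50 mm outside). What passes it drops into the box.
- tray: bamboo tray fixed to the table, 200 mm (x) by 290 mm (y), rim 8 mm thick and 18 mm high, floor 8 mm above the table; origin at the centre of its underside. The free part is the half with x < 0 in its frame, towards the robot. Its place and yaw vary.
- glass_a: frosted soju glass, 50 mm across, 60 mm tall, standing on the far half of the tray; origin at the centre of its foot. Bystander.
- glass_b: second such glass, next to the first. Bystander.
- bottle: empty green bottle with cap, 64 mm across, 215 mm tall, standing on the far half of the tray; origin at the centre of its foot. Bystander.
- chopsticks: pair of steel chopsticks held together by a clip, 220 mm long (y), 14 mm wide, 4 mm thick, lying along the tray's far rim; origin at the middle of the underside. Bystander.

How it is judged:
On the way:
1. the slimmer shaker passes through the sleeve: its centre is inside the bore, in line with it (x of shaker_a in the frame of sleeve between -0.008 and 0.008 m and y of shaker_a in the frame of sleeve between -0.008 and 0.008 m and z of shaker_a in the frame of sleeve between -0.05 and 0.002 m and angle between the z axis of shaker_a and the z axis of sleeve, either way round below 0.35 rad), for 0.02 s.
At the end, for the whole second after the job is handed in: The 27 mm shaker is inside the box, its centre under 50 mm above the underside; the 40 mm shaker stands upright (within 0.12 rad) on the tray floor (within 4 mm); both at rest (under 0.02 m/s); glasses, bottle and chopsticks within 25 mm of where they began (x of shaker_a in the frame of box between -0.082 and 0.082 m and y of shaker_a in the frame of box between -0.044 and 0.044 m and z of shaker_a in the frame of box between 0 and 0.05 m and x of shaker_b in the frame of tray between -0.092 and 0.092 m and y of shaker_b in the frame of tray between -0.137 and 0.137 m and z of shaker_b in the frame of tray between 0.036 and 0.044 m and angle between shaker_b's own z axis and vertical below 0.12 rad and linear speed of each of shaker_a, shaker_b below 0.02 m/s and distance of each of glass_a, glass_b, bottle, chopsticks from where it was at the start of the episode below 0.025 m); the robot touches nothing.
It fails at once if the glass is pushed more than 25 mm away or tipped (distance of glass_a from where it was at the start of the episode above 0.025 m or angle between glass_a's own z axis and vertical above 0.4 rad).
It fails at once if the glass is pushed more than 25 mm away or tipped (distance of glass_b from where it was at the start of the episode above 0.025 m or angle between glass_b's own z axis and vertical above 0.4 rad).
It fails at once if the bottle is pushed more than 25 mm away or tipped (distance of bottle from where it was at the start of the episode above 0.025 m or angle between bottle's own z axis and vertical above 0.4 rad).
It fails at once if the chopsticks are pushed more than 25 mm away (distance of chopsticks from where it was at the start of the episode above 0.025 m).
It also fails if it takes over 58 s, if anything falls off the work surface, if the arm or the gripper's body presses on something with over 40 N, if the wrist force passes 120 N, or if a joint passes its speed limit or range.

### The arm

A 6-joint arm with a two-finger parallel gripper is mounted at the origin on the work surface. World frame = base frame: x ahead of the robot, y to its left, z up, the work surface at z = 0. Lengths are in m, angles in rad, forces in N, time in s.
With the tool pointing down it reaches from about 0.425 to 0.95 m from the base axis. Payload 3.5 kg.
Tool frame: the origin (TCP) lies midway between the tips of the shut fingers; the grasp point (between the pads) lies 19 mm behind it; z points along the fingers, y is the line along which they close (so a half turn about z gives the same grasp; the last joint's range is limited). The gripper opens to 85 mm and grips with 20 to 120 N. Pads are 22 mm wide; open, the fingers measure 114 mm over their backs; the gripper's body (76 mm by 85 mm) begins 54 mm behind the grasp point. The pads swing forward as they close: fully open they stand 13 mm farther back than shut.
Start: joints at [-0.15, 0.286, 1.577, -0, 1.279, -0.15], TCP at [0.675, 0, 0.231] pointing down, gripper open.
Joint ranges: [-2.77, 2.77], [-0.9, 2.22], [0.21, 2.48], [-1.53, 4.67], [0.24, 2.81], [-2.84, 2.84]. Speed limits (rad/s): [2.79, 2.79, 3.14, 3.14, 3.14, 3.14].

### API

Orientations are given as a unit quaternion [x, y, z, w].
In Python, from plant import ctrl gives the robot as it stands.
- The arm moves only by the tool move_arm, never from a script. Its argument "plan" is a list of rows, each an object of numbers: "x", "y", "z": the shift along the tool's x, y, z in m; "yaw": the turn about the tool's z in rad; "fingers": the closure, from 0 (fully open) to 1 (shut). In form: [{"x": .., "y": .., "z": .., "yaw": .., "fingers": ..}, ...]. A call has 1 to 5 rows; each row is the pose to reach, as a shift and turn from the pose commanded when the call began, along the tool's axes at that moment; what a row does not reach only later rows make up. A row lasts 1/10 s, in which the tool goes at most 50 mm and 8.59 degrees, less where a joint would pass 70% of its speed; a pose out of reach is approached as far as the arm can. A call with a gripper value outside its range is refused whole. The fingers move at their own pace and stop on an object; "force" is the grip in N (left out, the last holds). Time passes only in rows, so rows that repeat a pose let the fingers close. It gives the time, the measured TCP pose, the force, the opening and the grip force at its end, in the units of the state.
- ctrl.get_state(): the state, without advancing time (a new reading comes with each control period).
- ctrl.read_camera(name): name is "scene" or "side" or "wrist"; returns the picture (384x512x3 uint8, red, green, blue); there is no depth.
- ctrl.camera_model(name): a dict with "intrinsics" (3x3 intrinsics, pixels), "cam_to_world" (4x4, takes a point from camera to world coordinates); the wrist camera has in their place "tool_from_camera" (4x4, takes a point from camera to tool coordinates, whose origin is the TCP and whose axes are the flange's). Camera axes: x right, y up, looking along -z (the intrinsics and any distortion apply to the point x, -y, -z); pixel columns grow to the right and rows downward; lengths in m; the calibration is good to about 2 mm. A picture is of the moment at which its call begins: read the wrist's pose just before it. camera_model takes no time and is no camera call.
- ctrl.sign_off(): hands the job in; it is judged then, once.
The state is a dict: "time": time; "qpos": joint angles; "dq": joint speeds; "joint_efforts": joint torques, N m; "eef_pos": TCP position; "tcp_rot": TCP orientation; "contact_force": force on the tool from outside, world axes, zero at the start; "wrist_torque": the same for the moment, N m; "opening": opening from 0.0 (shut) to 1.0 (fully open); "finger_force": force on a finger pad.
Only numpy, scipy, OpenCV 4.12 (cv2) and the standard library are available. Lean on these libraries where they do the work, as an engineer would, in place of code of your own. Each camera call takes 0.05 s, during which the arm holds its last target. There are 200 camera calls.

## Working session

There is one attempt and no reset: what is moved stays moved. The work goes in short steps, Python scripts to look and compute and a tool call to move; the robot and the scene stay as the last step left them, time stands still between calls to the robot, and variables do not carry over. Pictures are saved under pics/ and viewed, at most 10 in all, crops included, and the job is handed in when it is done.

Besides the shell and the picture viewer there is one more tool, called after "Emit:" by a JSON object that holds its "name" and its "arguments". move_arm: Moves the arm, as the interface text tells. Its arguments: {"type":"object","properties":{"plan":{"type":"array"},"force":{"type":"number"}},"required":["plan"]}

```bash
mkdir -p pics; ls
python3 - <<'E'
from plant import ctrl
import cv2,numpy as np
np.set_printoptions(precision=4,suppress=True)
s=ctrl.get_state();print(s)
a=[ctrl.read_camera(n) for n in("scene","side","wrist")]
for n,i in zip(("scene","side","wrist"),a):
    cv2.imwrite(f"pics/{n}0.png",i[...,::-1]); print(n,ctrl.camera_model(n))
E
```

```text
pics
{'time': 0.0, 'qpos': array([-0.15  ,  0.2872,  1.5782,  0.    ,  1.2787, -0.15  ]), 'dq': array([ 0.0018,  0.0013,  0.0019, -0.0004,  0.0009,  0.0008]), 'joint_efforts': array([ -0.0002, -40.5981, -29.2628,  -0.0002,   0.0058,   0.    ]), 'eef_pos': array([0.6743, 0.0001, 0.2299]), 'tcp_rot': array([ 0.7071,  0.7071, -0.0007, -0.001 ]), 'contact_force': array([ 0.8908,  0.5866, -0.4385]), 'wrist_torque': array([ 0.0368, -0.0193, -0.0094]), 'finger_force': 0.0, 'opening': 1.0020709668110037}
scene {'intrinsics': array([[453.3314,   0.    , 249.7426],
       [  0.    , 453.3314, 195.6915],
       [  0.    ,   0.    ,   1.    ]]), 'cam_to_world': array([[ 0.6213, -0.4303,  0.6549,  1.3311],
       [ 0.7834,  0.3223, -0.5314, -0.6348],
       [ 0.0176,  0.8432,  0.5374,  0.7315],
       [ 0.    ,  0.    ,  0.    ,  1.    ]])}
side {'intrinsics': array([[461.9237,   0.    , 258.789 ],
       [  0.    , 461.9237, 193.081 ],
       [  0.    ,   0.    ,   1.    ]]), 'cam_to_world': array([[-0.9991,  0.0335, -0.0254,  0.5197],
       [-0.0413, -0.6663,  0.7446,  0.8247],
       [ 0.0081,  0.745 ,  0.6671,  0.8111],
       [ 0.    ,  0.    ,  0.    ,  1.    ]])}
wrist {'intrinsics': array([[288.2098,   0.    , 256.1384],
       [  0.    , 288.2098, 193.7944],
       [  0.    ,   0.    ,   1.    ]]), 'tool_from_camera': array([[ 0.0003,  0.9515,  0.3075,  0.0797],
       [ 1.    , -0.0004,  0.0002,  0.0006],
       [ 0.0003,  0.3075, -0.9515, -0.1429],
       [ 0.    ,  0.    ,  0.    ,  1.    ]])}
```

View pics/scene0.png

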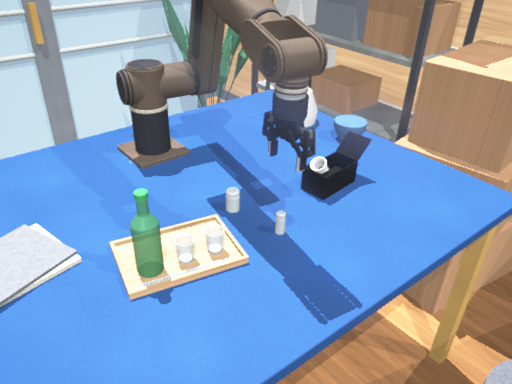

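View pics/side0.png

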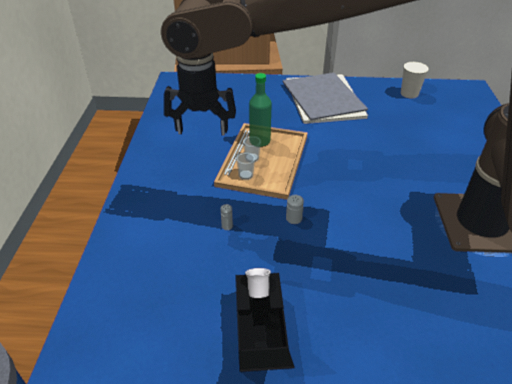

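Run:
```python
import cv2,numpy as np
def crop(n,x,y):
    i=cv2.imread(f"pics/{n}0.png")[y:y+75,x:x+100]
    i=cv2.convertScaleAbs(i,alpha=1.5,beta=25)
    o=cv2.resize(i,None,fx=4,fy=4,interpolation=cv2.INTER_CUBIC)
    for k in range(0,100,10):
        c=(0,255,255)
        cv2.line(o,(4*k,0),(4*k,8 if k%50 else 16),c,1); 
        if k%20==0: cv2.putText(o,str(x+k),(4*k,20),0,.35,c,1)
        if k<75:
            cv2.line(o,(0,4*k),(8,4*k),c,1); cv2.putText(o,str(y+k),(9,4*k+4),0,.35,c,1)
    return o
m=np.vstack([np.hstack([crop("scene",285,125),crop("side",215,262)]),np.hstack([crop("scene",210,175),crop("side",212,180)])])
cv2.imwrite("pics/m0.png",m)
```

```text
(no output)
```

View pics/m0.png

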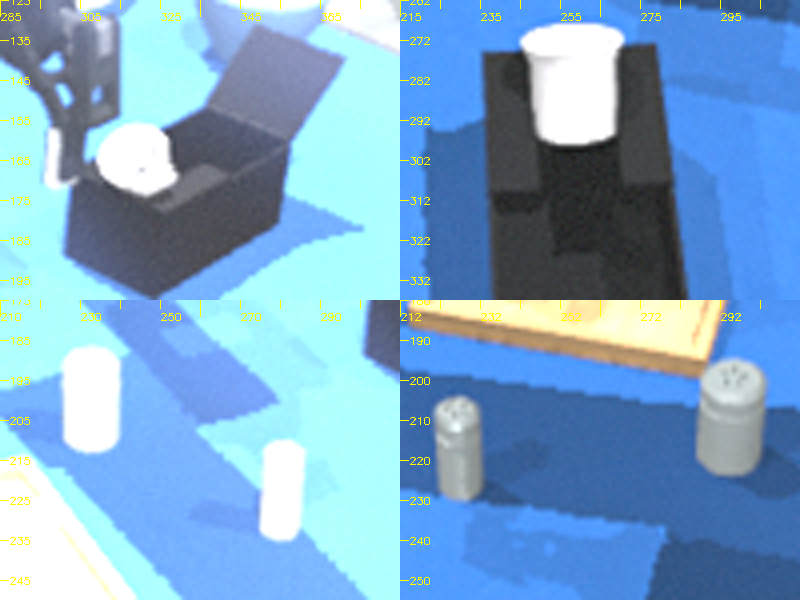

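```bash
cat > h.py <<'E'
import numpy as np
from plant import ctrl
from scipy.optimize import least_squares
np.set_printoptions(precision=4,suppress=True)
M={n:ctrl.camera_model(n) for n in("scene","side")}
def proj(n,P):
    C=M[n]["cam_to_world"]; p=(np.atleast_2d(P)-C[:3,3])@C[:3,:3]
    p=p*[1,-1,-1]; q=p@M[n]["intrinsics"].T
    return q[:,:2]/q[:,2:]
def place(v,P):
    c,s=np.cos(v[2]),np.sin(v[2]); P=np.atleast_2d(P)
    return np.c_[v[0]+c*P[:,0]-s*P[:,1],v[1]+s*P[:,0]+c*P[:,1],P[:,2]]
def fit(obs,v0):
    f=lambda v:np.concatenate([(proj(n,place(v,p))-px).ravel() for n,p,px in obs])
    r=least_squares(f,v0,loss="soft_l1"); return r.x,f(r.x).reshape(-1,2)
def tri(a,b):
    f=lambda P:np.r_[proj("scene",P)[0]-a,proj("side",P)[0]-b]
    r=least_squares(f,[.7,0,.03]); return r.x,r.fun
E
python3 - <<'E'
from h import *
A=np.array
print("a",*tri((280.6,222.3),(227,217)))
print("b",*tri((232.9,200),(294.9,209.4)))
b=[("side",A([-.082,-.044,.076]),(236.2,275)),("side",A([-.082,.044,.076]),(278.8,273)),
("scene",A([-.082,-.044,0]),(323.7,199)),("scene",A([-.082,.044,0]),(300.7,188)),("scene",A([-.082,.044,.076]),(303.7,170)),
("scene",A([-.082,-.044,.076]),(325,177)),("scene",A([.082,-.044,0]),(354.5,181)),("scene",A([.082,-.044,.076]),(357.5,162.5))]
v,r=fit(b,[.6,.35,1.57]);print("box",v);print(r)
print("mouth",place(v,[-.067,0,.101]),proj("side",place(v,[-.067,0,.101])),proj("scene",place(v,[-.067,0,.101])))
t=[("side",A([x,y,.018]),p) for x,y,p in((.1,-.145,(243,126)),(-.1,-.145,(308,134)),(-.1,.145,(291,194)),(.1,.145,(217,184)))]
t+=[("scene",A([x,y,.018]),p) for x,y,p in((-.1,-.145,(110,245)),(-.1,.145,(216,218)),(.1,.145,(247,255)))]
v,r=fit(t,[.7,-.2,0]);print("tray",v);print(r)
E
```

```text
a [0.6237 0.0434 0.0292] [-0.8596 -0.4992 -0.7468  0.499 ]
b [0.4601 0.0081 0.0284] [-0.6523 -0.5013 -0.5367  0.4591]
box [0.5338 0.3278 1.6666]
[[-1.4832 -0.1699]
 [-0.0378  0.1365]
 [-1.0463  0.2551]
 [-0.4833 -0.1692]
 [-1.5271 -3.7053]
 [ 0.3878  0.206 ]
 [ 0.2394 -0.5597]
 [ 0.7158 -3.1351]]
mouth [[0.5403 0.2611 0.101 ]] [[257.2523 272.0415]] [[317.5943 162.5435]]
tray [ 0.5396 -0.2181 -0.1863]
[[ 0.2733 -2.2606]
 [-0.5806 -1.5259]
 [-0.4397  1.0374]
 [-1.2481 -0.8848]
 [-0.5971 -4.4069]
 [-0.9359 -6.3856]
 [ 1.5315 -1.7294]]
```

Emit:
{"name": "move_arm", "arguments": {"plan": [{"x": 0.008, "y": -0.215, "z": 0.08, "yaw": 0, "fingers": 0}, {"x": 0.008, "y": -0.215, "z": 0.08, "yaw": 0, "fingers": 0}, {"x": 0.008, "y": -0.215, "z": 0.08, "yaw": 0, "fingers": 0}, {"x": 0.008, "y": -0.215, "z": 0.08, "yaw": 0, "fingers": 0}, {"x": 0.008, "y": -0.215, "z": 0.08, "yaw": 0, "fingers": 0}], "force": 30}}

```text
time: 0.65
eef_pos: [0.4557, 0.0088, 0.1487]
tcp_rot: [0.707, 0.707, -0.001, -0.002]
contact_force: [-0.1, 0.2, 0.4]
opening: 0.998
finger_force: 0.0
```

Run:
```python
from h import *
import cv2
s=ctrl.get_state();i=ctrl.read_camera("wrist");print(s["eef_pos"],s["tcp_rot"],s["time"])
cv2.imwrite("pics/w1.png",i[...,::-1])
```

```text
[0.4557 0.0088 0.1487] [ 0.707   0.7072 -0.0014 -0.002 ] 0.65
```

View pics/w1.png

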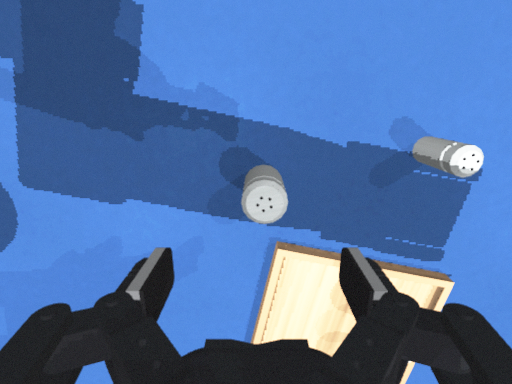

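```bash
cat >> h.py <<'E'
from scipy.spatial.transform import Rotation as R
def wrist(px,z,s):
    m=ctrl.camera_model("wrist"); T=np.eye(4); T[:3,:3]=R.from_quat(s["tcp_rot"]).as_matrix(); T[:3,3]=s["eef_pos"]
    C=T@m["tool_from_camera"]; K=m["intrinsics"]
    d=np.array([(px[0]-K[0,2])/K[0,0],-(px[1]-K[1,2])/K[1,1],-1]); d=C[:3,:3]@d
    return C[:3,3]+d*(z-C[2,3])/d[2]
E
python3 - <<'E'
from h import *
s=ctrl.get_state()
for n,p,z in(("b",(264.5,201),.064),("a",(466,159),.064),("t-+",(278,243),.018),("t++",(453,281),.018)): print(n,wrist(p,z,s))
v=[.5396,-.2181,-.1863]
print(place(v,[[-.1,.145,.018],[.1,.145,.018],[-.05,.04,0]]))
for n in("scene","side"): print(n,proj(n,[[.623,.043,.032],[.461,.008,.032]]))
E
```

```text
b [0.4581 0.0105 0.064 ]
a [0.6156 0.0461 0.064 ]
t-+ [ 0.4735 -0.0519  0.018 ]
t++ [ 0.6642 -0.0964  0.018 ]
[[ 0.4682 -0.0571  0.018 ]
 [ 0.6647 -0.0941  0.018 ]
 [ 0.4979 -0.1695  0.    ]]
scene [[279.5173 220.8679]
 [232.3945 198.5789]]
side [[226.4971 216.546 ]
 [294.0982 208.7531]]
```

Emit:
{"name": "move_arm", "arguments": {"plan": [{"x": 0.001, "y": 0.002, "z": 0.05, "yaw": 0, "fingers": 0}, {"x": 0.001, "y": 0.002, "z": 0.1, "yaw": 0, "fingers": 0}, {"x": 0.001, "y": 0.002, "z": 0.12, "yaw": 0, "fingers": 0}, {"x": 0.001, "y": 0.002, "z": 0.12, "yaw": 0, "fingers": 0.3}, {"x": 0.001, "y": 0.002, "z": 0.12, "yaw": 0, "fingers": 0.8}], "force": 30}}

```text
time: 1.2
eef_pos: [0.4625, 0.0089, 0.0318]
tcp_rot: [0.707, 0.707, 0.0, 0.0]
contact_force: [0.7, -0.9, 0.3]
opening: 0.693
finger_force: 0.0
```

Emit:
{"name": "move_arm", "arguments": {"plan": [{"x": 0, "y": 0, "z": 0, "yaw": 0, "fingers": 0.9}, {"x": 0, "y": 0, "z": 0, "yaw": 0, "fingers": 0.9}, {"x": 0, "y": 0, "z": 0, "yaw": 0, "fingers": 0.9}, {"x": 0, "y": 0, "z": -0.03, "yaw": 0, "fingers": 0.9}, {"x": 0, "y": 0, "z": -0.06, "yaw": 0, "fingers": 0.9}]}}

```text
time: 1.7
eef_pos: [0.4609, 0.0093, 0.0913]
tcp_rot: [0.707, 0.707, -0.001, -0.001]
contact_force: [0.8, 0.5, -0.4]
opening: 0.461
finger_force: 30.8
```

Emit:
{"name": "move_arm", "arguments": {"plan": [{"x": -0.045, "y": 0.008, "z": -0.005, "yaw": 0, "fingers": 0.9}, {"x": -0.09, "y": 0.018, "z": -0.005, "yaw": 0, "fingers": 0.9}, {"x": -0.135, "y": 0.028, "z": -0.005, "yaw": 0, "fingers": 0.9}, {"x": -0.174, "y": 0.036, "z": 0, "yaw": 0, "fingers": 0.9}, {"x": -0.174, "y": 0.036, "z": 0.025, "yaw": 0, "fingers": 0.9}]}}

```text
time: 2.2
eef_pos: [0.5021, -0.1712, 0.0703]
tcp_rot: [0.709, 0.706, 0.001, 0.006]
contact_force: [0.6, 0.3, -1.0]
opening: 0.458
finger_force: 30.8
```

Emit:
{"name": "move_arm", "arguments": {"plan": [{"x": 0, "y": 0, "z": 0.02, "yaw": 0, "fingers": 0.9}, {"x": 0, "y": 0, "z": 0.026, "yaw": 0, "fingers": 0.9}, {"x": 0, "y": 0, "z": 0.026, "yaw": 0, "fingers": 0.9}, {"x": 0, "y": 0, "z": 0.026, "yaw": 0, "fingers": 0.9}]}}

```text
time: 2.6
eef_pos: [0.4981, -0.1652, 0.0411]
tcp_rot: [0.707, 0.707, -0.0, 0.0]
contact_force: [-1.5, -1.3, 1.7]
opening: 0.456
finger_force: 31.5
```

Emit:
{"name": "move_arm", "arguments": {"plan": [{"x": 0, "y": 0, "z": 0.001, "yaw": 0, "fingers": 0.9}, {"x": 0, "y": 0, "z": 0.001, "yaw": 0, "fingers": 0.38}, {"x": 0, "y": 0, "z": 0.001, "yaw": 0, "fingers": 0.38}, {"x": 0, "y": 0, "z": -0.03, "yaw": 0, "fingers": 0.38}, {"x": 0, "y": 0, "z": -0.08, "yaw": 0, "fingers": 0.38}]}}

```text
time: 3.1
eef_pos: [0.4952, -0.1632, 0.1171]
tcp_rot: [0.707, 0.707, -0.001, -0.005]
contact_force: [0.9, -0.2, 0.8]
opening: 0.621
finger_force: 0.0
```

Emit:
{"name": "move_arm", "arguments": {"plan": [{"x": 0.04, "y": 0.02, "z": -0.03, "yaw": 0, "fingers": 0}, {"x": 0.08, "y": 0.05, "z": -0.03, "yaw": 0, "fingers": 0}, {"x": 0.12, "y": 0.08, "z": -0.03, "yaw": 0, "fingers": 0}, {"x": 0.15, "y": 0.11, "z": -0.03, "yaw": 0, "fingers": 0}, {"x": 0.15, "y": 0.12, "z": -0.03, "yaw": 0, "fingers": 0}]}}

```text
time: 3.6
eef_pos: [0.62, -0.0107, 0.1504]
tcp_rot: [0.705, 0.709, 0.001, 0.0]
contact_force: [0.2, 0.1, 0.0]
opening: 0.998
finger_force: 0.0
```

Run:
```python
from h import *
import cv2
s=ctrl.get_state();i=ctrl.read_camera("wrist");j=ctrl.read_camera("side");print(s["eef_pos"],s["tcp_rot"],s["time"])
np.savez("s2.npz",eef_pos=s["eef_pos"],tcp_rot=s["tcp_rot"])
k=cv2.resize(j[100:292,180:340],None,fx=2,fy=2)
m=np.hstack([i,k])[:, :800]
cv2.imwrite("pics/w2.png",m[...,::-1])
```

```text
[ 0.62   -0.0107  0.1504] [0.7053 0.7089 0.0011 0.0002] 3.6
```

View pics/w2.png

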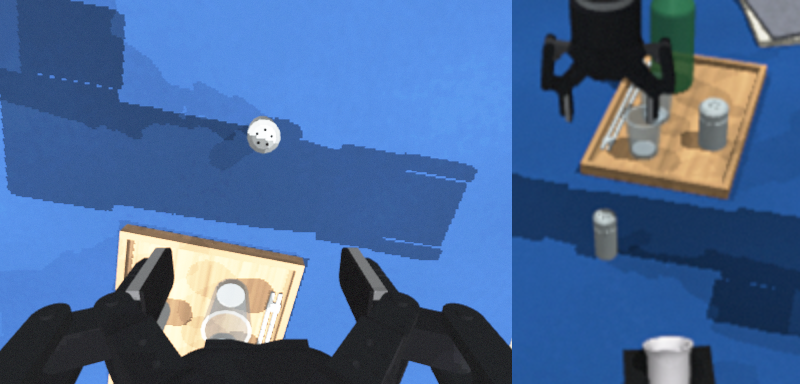

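Run:
```python
from h import *
s=np.load("s2.npz")
for n,p,z in(("a",(264,134),.064),("t-+",(122,227),.018),("t++",(305,262),.018)): print(n,wrist(p,z,s))
print(ctrl.get_state()["eef_pos"])
```

```text
a [0.6265 0.0443 0.064 ]
t-+ [ 0.4813 -0.0568  0.018 ]
t++ [ 0.6743 -0.0974  0.018 ]
[ 0.6188 -0.014   0.1499]
```

Emit:
{"name": "move_arm", "arguments": {"plan": [{"x": 0.04, "y": 0.006, "z": 0.02, "yaw": 0.1, "fingers": 0}, {"x": 0.059, "y": 0.006, "z": 0.05, "yaw": 0.2, "fingers": 0}, {"x": 0.059, "y": 0.006, "z": 0.09, "yaw": 0.2, "fingers": 0.2}, {"x": 0.059, "y": 0.006, "z": 0.12, "yaw": 0.2, "fingers": 0.3}, {"x": 0.059, "y": 0.006, "z": 0.12, "yaw": 0.2, "fingers": 0.3}], "force": 25}}

```text
time: 4.2
eef_pos: [0.6186, 0.0433, 0.0246]
tcp_rot: [0.775, 0.632, -0.004, -0.004]
contact_force: [-0.3, 0.6, 0.8]
opening: 0.699
finger_force: 0.0
```

Emit:
{"name": "move_arm", "arguments": {"plan": [{"x": 0, "y": 0, "z": 0, "yaw": 0, "fingers": 0.9}, {"x": 0, "y": 0, "z": 0, "yaw": 0, "fingers": 0.9}, {"x": 0, "y": 0, "z": 0, "yaw": 0, "fingers": 0.9}, {"x": 0, "y": 0, "z": 0, "yaw": 0, "fingers": 0.9}, {"x": 0, "y": 0, "z": 0, "yaw": 0, "fingers": 0.9}]}}

```text
time: 4.7
eef_pos: [0.6259, 0.0434, 0.0331]
tcp_rot: [0.774, 0.633, 0.001, 0.002]
contact_force: [-0.8, -2.0, 6.7]
opening: 0.312
finger_force: 26.5
```

Emit:
{"name": "move_arm", "arguments": {"plan": [{"x": 0, "y": 0, "z": -0.03, "yaw": 0, "fingers": 0.9}, {"x": -0.03, "y": -0.03, "z": -0.03, "yaw": 0, "fingers": 0.9}, {"x": -0.06, "y": -0.06, "z": -0.03, "yaw": 0, "fingers": 0.9}, {"x": -0.09, "y": -0.09, "z": -0.03, "yaw": 0, "fingers": 0.9}, {"x": -0.095, "y": -0.09, "z": -0.011, "yaw": 0, "fingers": 0.9}]}}

```text
time: 5.2
eef_pos: [0.5144, -0.0323, 0.0426]
tcp_rot: [0.775, 0.632, 0.0, 0.001]
contact_force: [0.7, -0.5, -0.2]
opening: 0.306
finger_force: 25.9
```

Emit:
{"name": "move_arm", "arguments": {"plan": [{"x": 0, "y": 0, "z": 0, "yaw": 0, "fingers": 0.9}, {"x": -0.01, "y": 0, "z": 0, "yaw": 0, "fingers": 0.9}, {"x": -0.02, "y": 0, "z": 0, "yaw": 0, "fingers": 0.9}, {"x": -0.025, "y": 0, "z": 0, "yaw": 0, "fingers": 0.9}, {"x": -0.03, "y": 0, "z": 0, "yaw": 0, "fingers": 0.9}]}}

```text
time: 5.7
eef_pos: [0.5127, -0.0598, 0.0428]
tcp_rot: [0.775, 0.632, 0.002, -0.0]
contact_force: [1.0, 6.4, 4.9]
opening: 0.304
finger_force: 26.6
```

Emit:
{"name": "move_arm", "arguments": {"plan": [{"x": -0.005, "y": 0, "z": 0, "yaw": 0, "fingers": 0.9}, {"x": -0.01, "y": 0, "z": 0, "yaw": 0, "fingers": 0.9}, {"x": -0.015, "y": 0, "z": 0, "yaw": 0, "fingers": 0.9}, {"x": -0.019, "y": 0, "z": 0, "yaw": 0, "fingers": 0.9}, {"x": -0.019, "y": 0, "z": 0, "yaw": 0, "fingers": 0.9}]}}

```text
time: 6.2
eef_pos: [0.5087, -0.0787, 0.0424]
tcp_rot: [0.775, 0.632, 0.002, 0.0]
contact_force: [1.6, 5.4, 1.5]
opening: 0.311
finger_force: 26.8
```

Run:
```python
from h import *
import cv2
s=ctrl.get_state();print(s["eef_pos"],s["tcp_rot"])
i=ctrl.read_camera("scene");j=ctrl.read_camera("side")
m=np.hstack([cv2.resize(i[150:280,190:290],(400,520),interpolation=2),cv2.resize(j[120:250,240:340],(400,520),interpolation=2)])
cv2.imwrite("pics/t3.png",cv2.convertScaleAbs(m[...,::-1],alpha=1.2,beta=10))
```

```text
[ 0.5087 -0.0787  0.0424] [0.7747 0.6323 0.0019 0.0001]
```

View pics/t3.png

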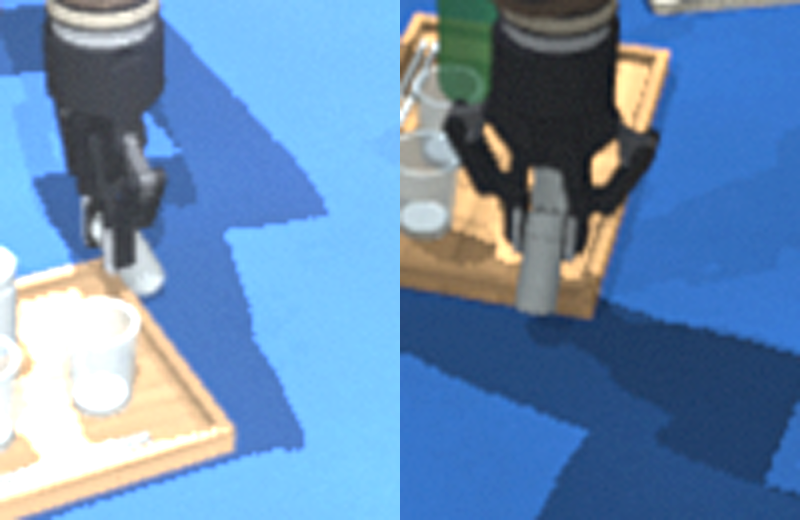

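Run:
```python
from h import *
n=np.array([.199,.98,0]);G=np.array([.5087,-.0787,.0654])
for d in(25,30,35,40,45):
    t=np.radians(d);a=np.sin(t)*n-np.array([0,0,np.cos(t)])
    P=[G+.054*a,G-.010*a]
    print(d,(proj("scene",P)-[190,150])*4,(proj("side",P)-[240,120])*4+[400,0])
```

```text
25 [[139.262  278.0982]
 [100.4364 216.1707]] [[531.9144 300.3885]
 [543.8322 204.4163]]
30 [[144.8576 273.9323]
 [ 99.3604 216.9652]] [[530.5935 302.108 ]
 [544.0712 204.1623]]
35 [[150.1682 269.4155]
 [ 98.3403 217.8299]] [[529.3483 303.2168]
 [544.2937 204.0264]]
40 [[155.157  264.5792]
 [ 97.3841 218.7582]] [[528.1891 303.6993]
 [544.498  204.0094]]
45 [[159.7893 259.4571]
 [ 96.499  219.7429]] [[527.1255 303.5445]
 [544.6825 204.1112]]
```

Emit:
{"name": "move_arm", "arguments": {"plan": [{"x": 0, "y": 0, "z": -0.03, "yaw": 0, "fingers": 0.9}, {"x": 0, "y": 0, "z": -0.07, "yaw": -0.1, "fingers": 0.9}, {"x": 0.03, "y": 0, "z": -0.1, "yaw": -0.2, "fingers": 0.9}, {"x": 0.07, "y": -0.01, "z": -0.12, "yaw": -0.3, "fingers": 0.9}, {"x": 0.11, "y": -0.015, "z": -0.12, "yaw": -0.3, "fingers": 0.9}]}}

```text
time: 6.8
eef_pos: [0.5169, 0.0316, 0.166]
tcp_rot: [0.671, 0.742, 0.002, 0.004]
contact_force: [0.5, -0.8, -0.2]
opening: 0.305
finger_force: 26.7
```

Run:
```python
from h import *
import cv2
s=ctrl.get_state();print(s["eef_pos"],s["tcp_rot"])
np.savez("s4.npz",eef_pos=s["eef_pos"],tcp_rot=s["tcp_rot"])
i=ctrl.read_camera("scene");j=ctrl.read_camera("side");w=ctrl.read_camera("wrist")
p1=proj("scene",s["eef_pos"])[0].astype(int);p2=proj("side",s["eef_pos"])[0].astype(int);print(p1,p2)
f=lambda im,p:cv2.resize(im[p[1]-65:p[1]+35,p[0]-40:p[0]+40],(400,500),interpolation=2)
m=np.hstack([f(i,p1),f(j,p2)])
cv2.imwrite("pics/t4.png",m[...,::-1]); cv2.imwrite("pics/w4.png",w[...,::-1])
```

```text
[0.5169 0.0316 0.166 ] [0.6706 0.7418 0.0019 0.0038]
[252 162] [272 171]
```

View pics/t4.png

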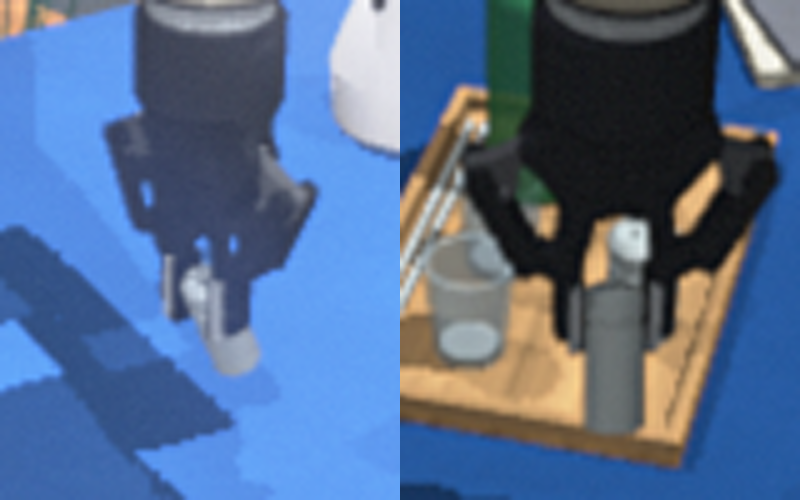

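Run:
```python
from h import *
s=np.load("s4.npz");Rm=R.from_quat(s["tcp_rot"]).as_matrix();n=Rm[:,0];z=-Rm[:,2]
G=s["eef_pos"]+.023*z
o1=np.array([252-40,162-65]);o2=np.array([272-40,171-65])
for d in(20,25,30,35,40,45):
    t=np.radians(d);a=np.sin(t)*n-np.cos(t)*z; e=np.cos(t)*n+np.sin(t)*z
    F=G+.055*a;T=G-.009*a;y=Rm[:,1]
    ang=np.linspace(0,2*np.pi,60)[:,None]
    c=.0135*(np.cos(ang)*e+np.sin(ang)*y)
    f1,t1=(proj("scene",F+c)-o1)*5,(proj("scene",T+c)-o1)*5
    f2,t2=(proj("side",F+c)-o2)*5+[400,0],(proj("side",T+c)-o2)*5+[400,0]
    print(d,"scene foot x",f1[:,0].min(),f1[:,0].max(),"ymax",f1[:,1].max(),"top x",t1[:,0].min(),"ymin",t1[:,1].min(),"| side foot ymax",f2[:,1].max(),"top ymin",t2[:,1].min(),t2[:,1].max(),"x",f2[:,0].min(),f2[:,0].max())
```

```text
20 scene foot x 200.36490010063744 249.381540119239 ymax 379.3893251490539 top x 172.19869818125616 ymin 255.77524801390695 | side foot ymax 415.3707358507505 top ymin 257.2849230456694 276.41286878444333 x 573.3779082503202 634.140492411748
25 scene foot x 206.68437812346085 254.9218525094028 ymax 374.9709455019781 top x 171.6056013817402 ymin 255.27721249245417 | side foot ymax 416.4081167948028 top ymin 259.4082787293513 273.28304907964565 x 574.2143968329933 635.2467690231811
30 scene foot x 212.84844682861063 260.16261409563754 ymax 369.9443994684489 top x 171.14285208528642 ymin 254.93899192429723 | side foot ymax 416.4656961446201 top ymin 261.7010486852156 270.26362543888627 x 575.0538032529491 636.3634417523554
35 scene foot x 218.76789198459818 265.0688212101758 ymax 364.34750612886444 top x 170.79572580447177 ymin 254.81153175853805 | side foot ymax 415.55830291499575 top ymin 264.10236640339235 267.4615436275128 x 575.8900025654219 637.4824173876382
40 scene foot x 224.42234059306372 269.62814839579323 ymax 358.26135064384016 top x 170.5248099030237 ymin 254.89634675861168 | side foot ymax 413.87578569337836 top ymin 264.3258965095296 267.147250209655 x 576.7167202700278 638.595356179163
45 scene foot x 229.79381902831193 273.85262091886034 ymax 351.69476338076106 top x 170.38254625390522 ymin 255.17645166751421 | side foot ymax 414.61474792201017 top ymin 261.8792789234727 269.8197598365587 x 577.5275733119213 639.6937246213431
```

Emit:
{"name": "move_arm", "arguments": {"plan": [{"x": 0.045, "y": 0.012, "z": 0, "yaw": 0, "fingers": 0.9}, {"x": 0.09, "y": 0.024, "z": 0, "yaw": 0, "fingers": 0.9}, {"x": 0.13, "y": 0.036, "z": 0, "yaw": 0, "fingers": 0.9}, {"x": 0.165, "y": 0.048, "z": 0, "yaw": 0, "fingers": 0.9}, {"x": 0.172, "y": 0.048, "z": 0, "yaw": 0, "fingers": 0.9}]}}

```text
time: 7.45
eef_pos: [0.5458, 0.2092, 0.161]
tcp_rot: [0.67, 0.742, 0.0, 0.0]
contact_force: [-0.3, 0.1, -1.1]
opening: 0.31
finger_force: 26.7
```

Emit:
{"name": "move_arm", "arguments": {"plan": [{"x": 0.005, "y": 0, "z": 0.01, "yaw": 0, "fingers": 0.9}, {"x": 0.01, "y": 0, "z": 0.02, "yaw": 0, "fingers": 0.9}, {"x": 0.01, "y": 0, "z": 0.02, "yaw": 0, "fingers": 0.9}, {"x": 0.01, "y": 0, "z": 0.02, "yaw": 0, "fingers": 0.9}]}}

```text
time: 7.85
eef_pos: [0.5434, 0.2162, 0.1402]
tcp_rot: [0.671, 0.741, -0.001, -0.0]
contact_force: [-0.1, 0.7, -0.8]
opening: 0.308
finger_force: 26.7
```

Run:
```python
from h import *
import cv2
s=ctrl.get_state();print(s["eef_pos"],s["tcp_rot"],s["contact_force"])
i=ctrl.read_camera("scene");j=ctrl.read_camera("side")
f=lambda im,x,y:cv2.resize(im[y:y+120,x:x+80],(400,600),interpolation=2)
m=np.hstack([f(i,275,80),f(j,220,200)])
cv2.imwrite("pics/t5.png",cv2.convertScaleAbs(m[...,::-1],alpha=1,beta=0))
```

```text
[0.5434 0.2162 0.1402] [ 0.6713  0.7411 -0.001  -0.0005] [-0.1175  0.7234 -0.7686]
```

View pics/t5.png

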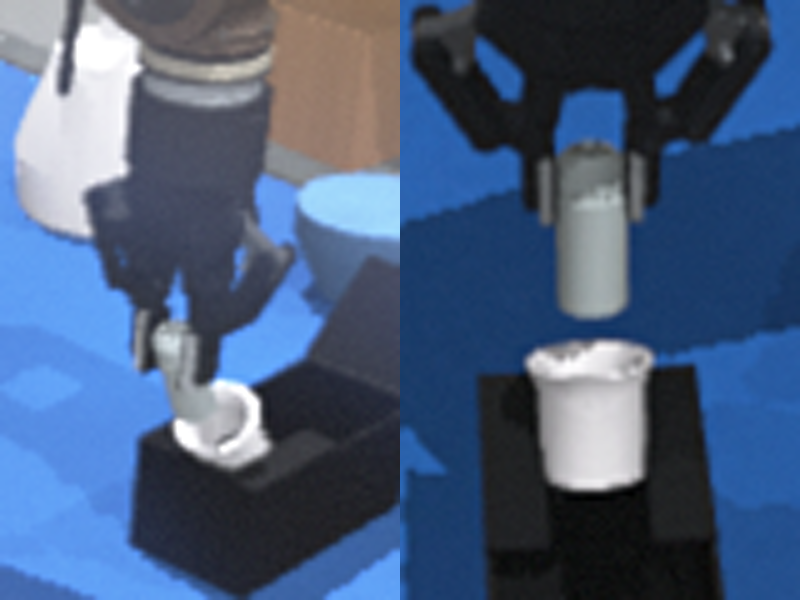

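Run:
```python
from h import *
s=ctrl.get_state();Rm=R.from_quat(s["tcp_rot"]).as_matrix();n=Rm[:,0];z=-Rm[:,2];y=Rm[:,1]
print(s["eef_pos"])
ang=np.linspace(0,2*np.pi,90)[:,None]
o1=np.array([275,80]);o2=np.array([220,200])
b=lambda q:(q.min(0),q.max(0))
for d in(28,32,36):
    t=np.radians(d);a=np.sin(t)*n-np.cos(t)*z; e=np.cos(t)*n+np.sin(t)*z
    c=.0135*(np.cos(ang)*e+np.sin(ang)*y)
    for L in(.052,.057):
        F=s["eef_pos"]+.023*z+L*a
        print(d,L,"scene",*b((proj("scene",F+c)-o1)*5),"side",*b((proj("side",F+c)-o2)*5+[400,0]))
v=[.5338,.3278,1.6666];t=np.radians(35)
e=np.array([np.cos(t),0,np.sin(t)]);c=.025*(np.cos(ang)*e+np.sin(ang)*[0,1,0])
for dz in (0,):
    P=place(v,[-.067,0,.101]+c);print("mouth scene",*b((proj("scene",P)-o1)*5),"side",*b((proj("side",P)-o2)*5+[400,0]))
```

```text
[0.5441 0.2166 0.1415]
28 0.052 scene [170.2316 378.8258] [216.26   415.0719] side [550.302  277.3791] [619.7827 303.5933]
28 0.057 scene [172.1483 384.3145] [218.0564 420.5148] side [550.6139 289.2637] [620.0019 315.7939]
32 0.052 scene [174.2188 373.4606] [219.7676 411.4328] side [550.6388 282.7596] [620.3882 304.5825]
32 0.057 scene [176.4795 378.5379] [221.911 416.446] side [550.9837 294.9866] [620.6663 317.1561]
36 0.052 scene [178.1032 367.9124] [223.1239 407.4718] side [550.961  287.5975] [620.9835 304.8884]
36 0.057 scene [180.6973 372.554 ] [225.6041 412.0339] side [551.3379 300.117 ] [621.3202 317.7785]
mouth scene [171.9265 377.0486] [254.4681 448.8846] side [521.8153 341.9328] [650.9737 379.5012]
```

Emit:
{"name": "move_arm", "arguments": {"plan": [{"x": 0.008, "y": 0.001, "z": 0.008, "yaw": 0, "fingers": 0.9}, {"x": 0.013, "y": 0.001, "z": 0.016, "yaw": 0, "fingers": 0.9}, {"x": 0.017, "y": 0.001, "z": 0.022, "yaw": 0, "fingers": 0.9}, {"x": 0.019, "y": 0.001, "z": 0.026, "yaw": 0, "fingers": 0.9}, {"x": 0.019, "y": 0.001, "z": 0.026, "yaw": 0, "fingers": 0.9}], "force": 20}}

```text
time: 8.45
eef_pos: [0.5433, 0.2372, 0.1154]
tcp_rot: [0.671, 0.742, 0.001, 0.0]
contact_force: [0.4, 1.2, 0.1]
opening: 0.305
finger_force: 26.8
```

Emit:
{"name": "move_arm", "arguments": {"plan": [{"x": 0.003, "y": 0, "z": 0.004, "yaw": 0, "fingers": 0.9}, {"x": 0.006, "y": 0, "z": 0.008, "yaw": 0, "fingers": 0.9}, {"x": 0.008, "y": 0, "z": 0.012, "yaw": 0, "fingers": 0.9}, {"x": 0.009, "y": 0, "z": 0.014, "yaw": 0, "fingers": 0.9}, {"x": 0.009, "y": 0, "z": 0.014, "yaw": 0, "fingers": 0.9}]}}

```text
time: 8.95
eef_pos: [0.5427, 0.2469, 0.1016]
tcp_rot: [0.671, 0.741, 0.002, -0.0]
contact_force: [0.6, 4.3, 2.9]
opening: 0.31
finger_force: 27.4
```

Run:
```python
from h import *
import cv2
s=ctrl.get_state();print(s["eef_pos"],s["tcp_rot"],s["contact_force"],s["finger_force"])
i=ctrl.read_camera("scene");j=ctrl.read_camera("side")
f=lambda im,x,y:cv2.resize(im[y:y+120,x:x+80],(400,600),interpolation=2)
m=np.hstack([f(i,275,80),f(j,220,200)])
cv2.imwrite("pics/t6.png",cv2.convertScaleAbs(m[...,::-1],alpha=1,beta=0))
```

```text
[0.5427 0.2469 0.1016] [ 0.6711  0.7414  0.0018 -0.0003] [0.5601 4.293  2.9001] 27.390482425689697
```

View pics/t6.png

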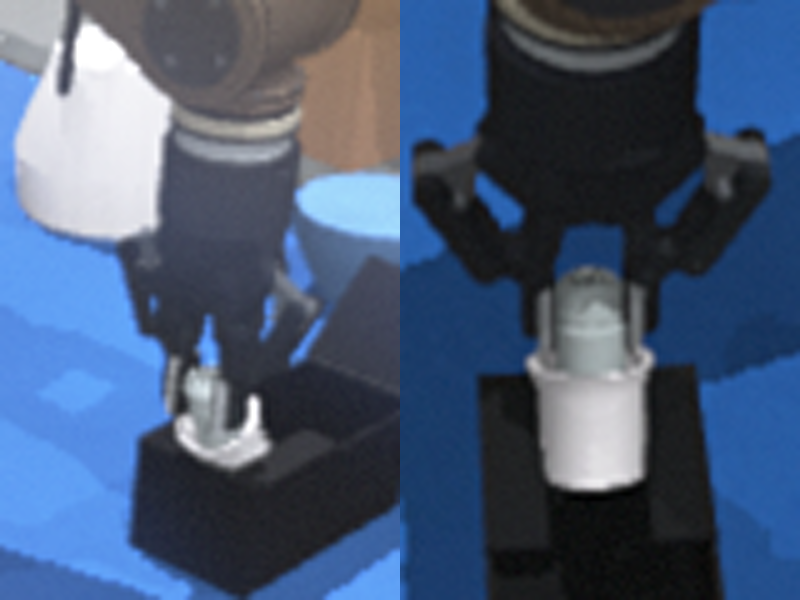

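The shaker sits in the sleeve mouth, in line with it, so I'm releasing it.

Emit:
{"name": "move_arm", "arguments": {"plan": [{"x": 0, "y": 0, "z": 0, "yaw": 0, "fingers": 0.45}, {"x": 0, "y": 0, "z": 0, "yaw": 0, "fingers": 0.4}, {"x": 0, "y": 0, "z": 0, "yaw": 0, "fingers": 0.4}, {"x": -0.01, "y": 0, "z": -0.02, "yaw": 0, "fingers": 0.4}, {"x": -0.02, "y": 0, "z": -0.06, "yaw": 0, "fingers": 0.4}]}}

```text
time: 9.55
eef_pos: [0.5408, 0.2241, 0.1571]
tcp_rot: [0.671, 0.742, -0.005, -0.003]
contact_force: [-0.4, 0.5, -0.1]
opening: 0.6
finger_force: 0.0
```

Emit:
{"name": "move_arm", "arguments": {"plan": [{"x": -0.03, "y": 0, "z": -0.04, "yaw": 0, "fingers": 0.4}, {"x": -0.07, "y": 0, "z": -0.06, "yaw": 0, "fingers": 0.4}, {"x": -0.1, "y": 0, "z": -0.06, "yaw": 0, "fingers": 0.4}, {"x": -0.1, "y": 0, "z": -0.06, "yaw": 0, "fingers": 0.4}]}}

```text
time: 9.95
eef_pos: [0.5547, 0.1226, 0.2222]
tcp_rot: [0.672, 0.74, -0.0, 0.001]
contact_force: [-0.6, 0.4, 0.3]
opening: 0.6
finger_force: 0.0
```

Run:
```python
from h import *
import cv2
s=ctrl.get_state();print(s["eef_pos"],s["contact_force"],s["time"])
i=ctrl.read_camera("scene");j=ctrl.read_camera("side")
f=lambda im,x,y,w,h:cv2.resize(im[y:y+h,x:x+w],(400,600),interpolation=2)
m=np.hstack([f(i,290,125,80,120),f(j,180,90,190,285)])
cv2.imwrite("pics/t7.png",cv2.convertScaleAbs(m[...,::-1],alpha=1.5,beta=15))
```

```text
[0.5547 0.1226 0.2222] [-0.6074  0.4449  0.2787] 9.95
```

View pics/t7.png

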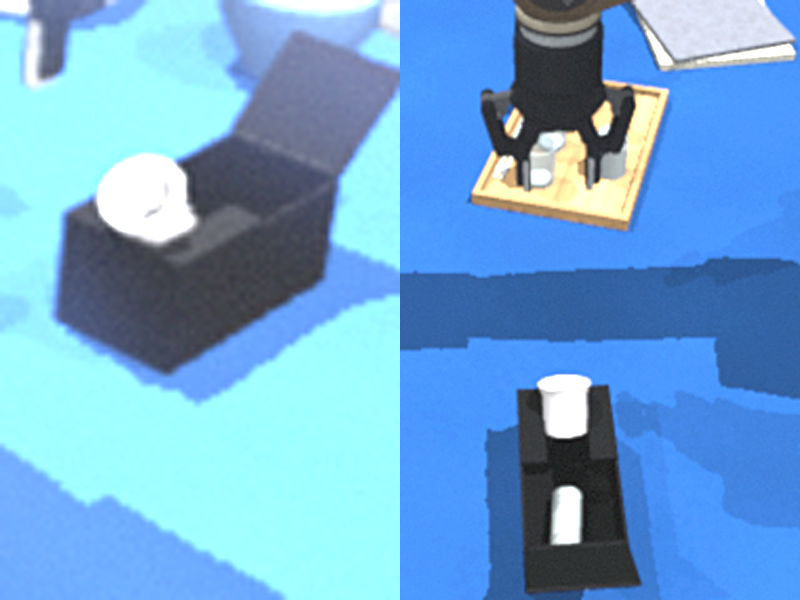

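```bash
python3 -c "
from plant import ctrl
print(ctrl.get_state()['dq'].round(3)); print(ctrl.sign_off())"
```

```text
[ 0.03   0.011  0.004  0.004 -0.001 -0.001]
the job is handed in; nothing more can be done
None
```

I handed the job in at about 10 s: the 27 mm shaker slid through the sleeve and lies in the box, the 40 mm shaker stands upright on the free half of the tray, and the arm touched none of the glasses, bottle or chopsticks; no verdict was shown, so this rests on the camera pictures.

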